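Fill the cedar-disc tube to the red line

TASK

Restock the moth-repellent tube on the dresser: put the two thick cedar discs from the tray into the clear tube, lying flat one on top of the other, so that the top of the stack is level with the red line. Leave the thin, faded grey cedar disc out of the tube.

Things in the scene. Friction and masses are not known exactly. Their poses are not given: they have to be found in the camera images.
- thick_a: Cedar discs lie flat in a shallow white ceramic tray (250 x 360 mm, floor 5 mm and rim 14 mm above the dresser top), in a row, centres at least 85 mm apart. This is one of the two thick ones: fresh reddish-orange wood, 48 mm across, 22 mm thick, about 20 g. Origin at the disc's centre (11 mm above the face it lies on, 16 mm above the dresser top at the start); z is the disc's axis.
- thick_b: The second thick cedar disc, the same in every way as thick_a (48 mm across, 22 mm thick, origin at its centre, z along its axis), lying in the same row in the tray.
- thin: An old cedar disc, faded grey-brown and worn thin, 48 mm across but only 12 mm thick, in the same row in the tray. It is not wanted in the tube. A watch, a comb, a tin (25 mm high) and a glass ring cone (65 mm high) lie in the far half of the tray, over 50 mm from every disc centre. Origin at its centre, z along its axis.
- tube: Clear plastic tube with a wooden base, upright, fixed to the dresser top. Outside 74 mm across, 58 mm high; bore 68 mm, inner floor 8 mm above the dresser top. A red line runs round it 52 mm above the dresser top: the top of two thick discs. Fingers do not fit beside a disc inside: hold a disc by its upper part, lower it into the mouth, let it drop. Origin on the axis at the dresser top, z up.

How it is judged (in metres and radians):
At the end, for the whole second after the job is handed in: Both thick discs lie at rest in the tube, flat within 10 degrees, one on its floor and one on top (either order), each within 5 mm of its height so that the top is at the red line; the thin disc is out of the tube, its centre over 50 mm from the tube's axis (((z of thick_a in the frame of tube between 0.014 and 0.024 m and z of thick_b in the frame of tube between 0.036 and 0.046 m) or (z of thick_b in the frame of tube between 0.014 and 0.024 m and z of thick_a in the frame of tube between 0.036 and 0.046 m)) and horizontal distance between each of thick_a, thick_b and tube below 0.016 m and angle between the z axis of each of thick_a, thick_b and the z axis of tube, either way round below 0.17 rad and linear speed of each of thick_a, thick_b below 0.03 m/s and horizontal distance between thin and tube above 0.05 m); the robot touches nothing.
It also fails if it takes over 54 s, if anything falls off the work surface, if the arm or the gripper's body presses on something with over 40 N, if the wrist force passes 120 N, or if a joint passes its speed limit or range.

ROBOT

A 6-joint arm with a two-finger parallel gripper is mounted at the origin on the work surface. World frame = base frame: x ahead of the robot, y to its left, z up, the work surface at z = 0. Lengths are in mm, angles in rad, forces in N, time in s.
With the tool pointing down it reaches from about 300 to 775 mm from the base axis. Payload 14.6 kg.
Tool frame: the origin (TCP) lies at the very end of the fingers, on their centre line; the grasp point (between the pads) lies 19 mm behind it; y points along the fingers, z is the direction in which the jaws open and shut, and the axes are right-handed (so a half turn about y gives the same grasp; the last joint's range is limited). The gripper opens to 94 mm and grips with 3 to 60 N. Pads are 16 mm wide; open, the fingers measure 119 mm over their backs; the gripper's body (75 mm by 177 mm) begins 78 mm behind the grasp point.
Start: joints at [1.264, 0.3, 1.521, -0, 1.321, -0.067], TCP at [130.628, 534.252, 205.446] pointing down, gripper open.
Joint ranges: [-3.03, 3.03], [-0.79, 2.21], [0.23, 2.52], [-1.04, 4.18], [0, 3.07], [-2.55, 2.55]. Speed limits (rad/s): [2.22, 2.22, 2.57, 3.14, 3.14, 3.14].

INTERFACE

Orientations are given as [roll, pitch, yaw] about the fixed x, y, z axes, in that order (R = Rz(yaw) Ry(pitch) Rx(roll)).
In Python, from cell import monitor, optics, manip gives the robot as it stands.
- The arm moves only by the shell command python3 -m creep 'ROWS' [FORCE]. ROWS is JSON, a list of rows, each an object of numbers: "tx", "ty", "tz": the shift along the tool's x, y, z scaled (see below); "turn": the turn about the tool's y scaled (see below); "fingers": the finger opening in mm, from 0 to 94. In form: [{"tx": .., "ty": .., "tz": .., "turn": .., "fingers": ..}, ...]. A call has 1 to 20 rows; each row is the pose to reach, as a shift and turn from the pose measured when the call began, along the tool's axes at that moment, turning the shorter way round; what a row does not reach only later rows make up. The controller multiplies each number of a shift by 200 mm and each number of a turn by pi rad. A row lasts 1/10 s, in which the tool goes at most 50 mm and 8.59 degrees, less where a joint would pass 70% of its speed; a pose out of reach is approached as far as the arm can. A call with a number of a shift or a turn outside -1 to 1 is refused whole. A call with a gripper value outside its range is refused whole. The fingers move at their own pace and stop on an object; FORCE is the grip in N (left out, the last holds). Time passes only in rows, so rows that repeat a pose let the fingers close. It gives the time, the measured TCP pose, the force and the opening at its end, in the units of the state.
- monitor.read_state(): the state, without advancing time (a new reading comes with each control period).
- optics.camera(name): name is "scene" or "top"; returns a dict with "frame" (420x560x3 uint8, red, green, blue), "range_z" (420x560 float32, mm along the optical axis (not along the pixel's ray), 0 where there is no reading), "fx", "fy", "cx", "cy" (pixels), "R" (3x3) and "t" (3): a world point X has camera coordinates R X + t. Camera axes: x right, y down, z forward; pixel columns grow to the right and rows downward; lengths in mm; the calibration is good to about 2 mm. A picture is of the moment at which its call begins.
- manip.sign_off(): hands the job in, once; it reports no verdict.
The state is a dict: "clock": time; "joints": joint angles; "qd": joint speeds; "effort": joint torques, N m; "eef_pos": TCP position; "eef_rot": TCP orientation; "wrist_force": force on the tool from outside, world axes, zero at the start; "moment": the same for the moment, N m; "finger_gap": finger opening in mm.
Only numpy, scipy, OpenCV 4.12 (cv2) and the standard library are available. Lean on these libraries where they do the work, as an engineer would, in place of code of your own. Each camera call takes 0.05 s, during which the arm holds its last target.

## Working session

There is one attempt and no reset: what is moved stays moved. The work goes in short steps, Python scripts to look and compute and a shell command to move; the robot and the scene stay as the last step left them, time stands still between calls to the robot, and variables do not carry over. Pictures are saved under pics/ and viewed, and the job is handed in when it is done.

```bash
mkdir -p pics; ls; python3 - <<'E'
from cell import monitor, optics
import cv2, numpy as np, pickle
s=monitor.read_state()
for k in s: print(k,s[k])
for n in("top","scene"):
    c=optics.camera(n); cv2.imwrite(f"pics/{n}0.png",c["frame"][:,:,::-1]); pickle.dump(c,open(f"{n}0.pkl","wb"))
    print(n,c["fx"],c["R"],c["t"])
E
```

```text
pics
clock 0.0
joints [ 1.26439898e+00  3.00501420e-01  1.52155658e+00 -2.03685118e-05
  1.32069530e+00 -6.65855733e-02]
qd [-0.00101757  0.00042999  0.00066233 -0.00045216  0.00024449 -0.00020984]
effort [ 2.36655571e-03 -5.31807518e+01 -3.52739561e+01  7.09346076e-02
  2.43303092e-02 -9.79320271e-05]
eef_pos [130.55991    534.0191759  204.88006148]
eef_rot [-1.57195571e+00  5.75400533e-05 -2.39806750e-01]
wrist_force [0.03656256 0.31601477 0.31508659]
moment [-0.01774279  0.03611742 -0.04312381]
finger_gap 93.98950371358278
top 418.0243827991828 [[ 0.0268015  -0.99950423 -0.01652221]
 [-0.98570912 -0.02367457 -0.16678441]
 [ 0.16631057  0.02075617 -0.98585495]] [-20.14504049 535.70204312 844.64595722]
scene 391.2307236442966 [[ 0.1637973   0.98637251  0.01548298]
 [ 0.79871353 -0.12339032 -0.58892404]
 [-0.57898803  0.10883063 -0.80804007]] [ -64.21082803 -390.72349069 1111.97338763]
```

View pics/top0.png

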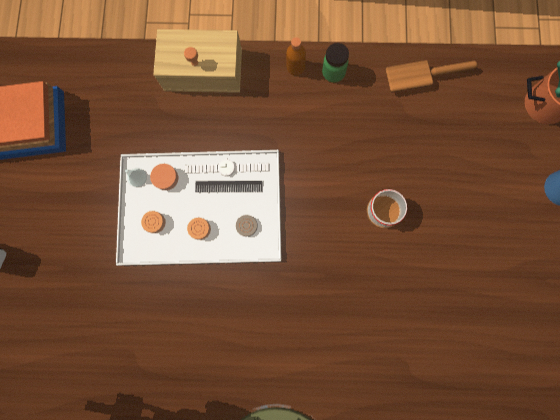

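View pics/scene0.png

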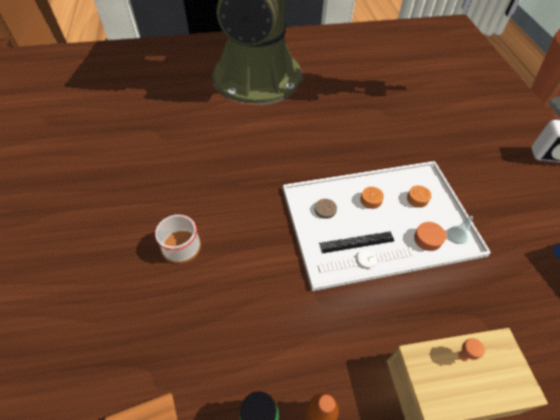

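The top view shows thick discs at about (152,222) and (199,229), the grey thin disc at (247,226) and the tube at (387,209). In the scene view the thick discs are at (420,196) and (373,197), the thin one at (326,208) and the tube at (178,238). Next I'll measure positions.

```bash
cat > h.py <<'E'
import numpy as np
def cloud(c):
    z=c["range_z"].astype(float); v,u=np.mgrid[:z.shape[0],:z.shape[1]]
    P=np.stack([(u-c["cx"])/c["fx"]*z,(v-c["cy"])/c["fy"]*z,z],-1)
    W=(P-c["t"])@c["R"]; W[z==0]=np.nan
    return W
def topixel(c,p):
    q=c["R"]@np.array(p)+c["t"]; return q[0]/q[2]*c["fx"]+c["cx"],q[1]/q[2]*c["fy"]+c["cy"]
E
python3 - <<'E'
import pickle,numpy as np,cv2
from h import *
px={"top":{"A":(152,222),"B":(199,229),"thin":(247,226)},"scene":{"A":(420,196),"B":(373,197),"thin":(326,208)}}
tb={"top":(387,209),"scene":(178,238)}
for n in px:
    c=pickle.load(open(n+"0.pkl","rb")); W=cloud(c)
    for k,(u,v) in px[n].items():
        w=W[v-22:v+23,u-22:u+23].reshape(-1,3)
        m=w[(w[:,2]>(11 if k=="thin" else 20))&(w[:,2]<45)]
        zc=np.nanmedian(W[v-3:v+4,u-3:u+4,2])
        m=m[np.abs(m[:,2]-zc)<4]
        # keep near
        cc=np.median(m[:,:2],0); m=m[np.hypot(*(m[:,:2]-cc).T)<32]
        (cx,cy),r=cv2.minEnclosingCircle(m[:,:2].astype(np.float32))
        print(n,k,"ctr",m.mean(0).round(1),"mec",round(cx,1),round(cy,1),round(r,1),"z",zc.round(1),len(m))
    u,v=tb[n]; w=W[v-32:v+33,u-32:u+33].reshape(-1,3)
    for lo,hi in((3,15),(15,45),(45,53),(53,65)):
        m=w[(w[:,2]>lo)&(w[:,2]<hi)]
        if len(m)>5:
            (cx,cy),r=cv2.minEnclosingCircle(m[:,:2].astype(np.float32)); print(n,"tube",lo,hi,len(m),m.mean(0).round(1),"mec",round(cx,1),round(cy,1),round(r,1))
    f=c["frame"][v-40:v+40,u-50:u+50]; cv2.imwrite(f"pics/tube_{n}.png",cv2.resize(f[:,:,::-1],None,fx=6,fy=6,interpolation=cv2.INTER_CUBIC))
E
```

```text
top A ctr [499.9 283.4  26.3] mec 500.8 283.9 24.2 z 26.5 373
top B ctr [488.  182.4  26.2] mec 488.7 182.5 24.1 z 26.3 377
top thin ctr [497.7  79.4  16.3] mec 498.1 79.4 23.8 z 15.9 362
top tube 3 15 718 [ 541.7 -225.8    7.9] mec 549.1 -230.1 86.8
top tube 15 45 238 [ 541.7 -225.8   30.1] mec 538.9 -222.0 36.5
top tube 45 53 77 [ 543.8 -225.7   50.1] mec 539.9 -223.5 38.5
top tube 53 65 206 [ 538.3 -223.3   56.5] mec 539.3 -222.6 37.9
scene A ctr [501.9 283.5  27.2] mec 500.3 283.9 24.4 z 27.2 325
scene B ctr [489.4 182.7  27.3] mec 488.6 184.0 24.6 z 27.5 324
scene thin ctr [498.9  79.8  17.3] mec 497.3 80.3 24.4 z 17.5 336
scene tube 3 15 553 [ 534.  -223.9    8.7] mec 516.0 -236.2 83.6
scene tube 15 45 655 [ 539.6 -222.5   30.2] mec 539.4 -221.7 37.1
scene tube 45 53 187 [ 538.3 -222.4   49.3] mec 538.7 -222.2 38.4
scene tube 53 65 290 [ 541.3 -222.2   56.6] mec 539.4 -222.4 38.5
```

View pics/tube_top.png

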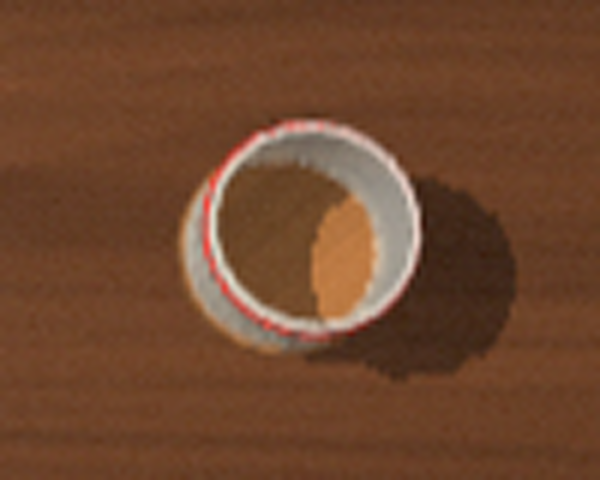

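View pics/tube_scene.png

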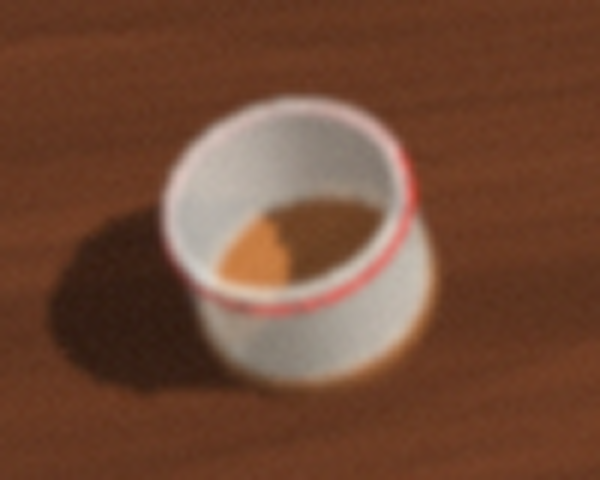

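Both cameras agree to about 1.5 mm. The thick discs are at (500.5,284) and (488.6,183), and the thin disc at (498,80). The tube axis is at (539.3,-222.3) and the tube is empty. Heights and radii match the spec. I'll write a helper that converts target positions into move units.

```bash
cat > d.py <<'E'
import sys
from cell import monitor
import numpy as np
from scipy.spatial.transform import Rotation as Ro
s=monitor.read_state(); R=Ro.from_euler("xyz",s["eef_rot"]).as_matrix()
t=np.array(list(map(float,sys.argv[1:4])))
d=R.T@(t-s["eef_pos"])/200
print("clock",round(s["clock"],2),"pos",np.round(s["eef_pos"],1),"rot",np.round(s["eef_rot"],3),"F",np.round(s["wrist_force"],1),"gap",round(s["finger_gap"],1)," -> tx,ty,tz",d.round(4))
E
python3 d.py 500.5 284 120
```

```text
clock 0.1 pos [130.5 534.1 205. ] rot [-1.572  0.    -0.24 ] F [-0.1  0.1 -0.2] gap 94.0  -> tx,ty,tz [ 2.0938  0.4256 -0.7749]
```

```bash
python3 -m creep '[{"tx":0.3,"ty":0,"tz":-0.11,"fingers":94},{"tx":0.6,"ty":0,"tz":-0.22,"fingers":94},{"tx":0.8,"ty":0,"tz":-0.3,"fingers":94},{"tx":1,"ty":0,"tz":-0.38,"fingers":94},{"tx":1,"ty":0,"tz":-0.38,"fingers":94},{"tx":1,"ty":0,"tz":-0.38,"fingers":94}]'; python3 d.py 500.5 284 120
```

```text
clock 0.1 pos [130.5 534.1 205. ] rot [-1.572  0.    -0.24 ] F [-0.1  0.1 -0.2] gap 94.0  -> tx,ty,tz [ 2.0938  0.4256 -0.7749]$[0]: bad value
```

```bash
python3 -m creep '[{"tx":0.3,"ty":0,"tz":-0.11,"turn":0,"fingers":94},{"tx":0.6,"ty":0,"tz":-0.22,"turn":0,"fingers":94},{"tx":0.8,"ty":0,"tz":-0.3,"turn":0,"fingers":94},{"tx":1,"ty":0,"tz":-0.38,"turn":0,"fingers":94},{"tx":1,"ty":0,"tz":-0.38,"turn":0,"fingers":94},{"tx":1,"ty":0,"tz":-0.38,"turn":0,"fingers":94}]'; python3 d.py 500.5 284 120
```

```text
clock: 0.7
eef_pos: [308.0, 411.7, 204.8]
eef_rot: [-1.572, 0.0, -0.243]
wrist_force: [-0.1, -0.2, -0.3]
finger_gap: 94.0
clock 0.7 pos [308.  411.7 204.8] rot [-1.572  0.    -0.243] F [-0.1 -0.2 -0.3] gap 94.0  -> tx,ty,tz [ 1.0881  0.4243 -0.3879]
```

```bash
python3 -m creep '[{"tx":0.3,"ty":0.1,"tz":-0.1,"turn":0,"fingers":94},{"tx":0.6,"ty":0.2,"tz":-0.2,"turn":0,"fingers":94},{"tx":0.8,"ty":0.3,"tz":-0.3,"turn":0,"fingers":94},{"tx":1,"ty":0.4,"tz":-0.39,"turn":0,"fingers":94},{"tx":1,"ty":0.4,"tz":-0.39,"turn":0,"fingers":94},{"tx":1,"ty":0.4,"tz":-0.39,"turn":0,"fingers":94}]'; python3 d.py 500.5 284 80
```

```text
clock: 1.3
eef_pos: [483.8, 286.7, 122.7]
eef_rot: [-1.574, 0.003, -0.245]
wrist_force: [0.8, 0.5, 0.7]
finger_gap: 94.3
clock 1.3 pos [483.8 286.7 122.7] rot [-1.574  0.003 -0.245] F [0.8 0.5 0.7] gap 94.3  -> tx,ty,tz [0.0847 0.213  0.0078]
```

```bash
python3 -m creep '[{"tx":0.085,"ty":0.1,"tz":0.008,"turn":0,"fingers":94},{"tx":0.085,"ty":0.21,"tz":0.008,"turn":0,"fingers":94},{"tx":0.085,"ty":0.21,"tz":0.008,"turn":0,"fingers":94},{"tx":0.085,"ty":0.21,"tz":0.008,"turn":0,"fingers":94}]'; python3 d.py 500.5 284 17.5
```

```text
clock: 1.7
eef_pos: [499.7, 285.4, 81.3]
eef_rot: [-1.574, 0.003, -0.243]
wrist_force: [-0.1, 0.6, 0.8]
finger_gap: 94.1
clock 1.7 pos [499.7 285.4  81.3] rot [-1.574  0.003 -0.243] F [-0.1  0.6  0.8] gap 94.1  -> tx,ty,tz [ 0.0063  0.3188 -0.0046]
```

```bash
python3 -m creep '[{"tx":0.004,"ty":0.12,"tz":-0.005,"turn":0,"fingers":94},{"tx":0.004,"ty":0.24,"tz":-0.005,"turn":0,"fingers":94},{"tx":0.004,"ty":0.32,"tz":-0.005,"turn":0,"fingers":94},{"tx":0.004,"ty":0.32,"tz":-0.005,"turn":0,"fingers":94},{"tx":0.004,"ty":0.32,"tz":-0.005,"turn":0,"fingers":94},{"tx":0.004,"ty":0.32,"tz":-0.005,"turn":0,"fingers":94}]' 10; python3 d.py 500.5 284 17.5
python3 - <<'E'
from cell import optics
import cv2
c=optics.camera("scene");cv2.imwrite("pics/g1.png",cv2.resize(c["frame"][100:300,280:520,::-1],None,fx=3,fy=3))
E
```

```text
clock: 2.3
eef_pos: [500.6, 284.7, 19.0]
eef_rot: [-1.573, 0.001, -0.243]
wrist_force: [-0.6, 0.1, 0.3]
finger_gap: 93.9
clock 2.3 pos [500.6 284.7  19. ] rot [-1.573e+00  1.000e-03 -2.430e-01] F [-0.6  0.1  0.3] gap 93.9  -> tx,ty,tz [ 0.0002  0.0077 -0.0037]
```

View pics/g1.png

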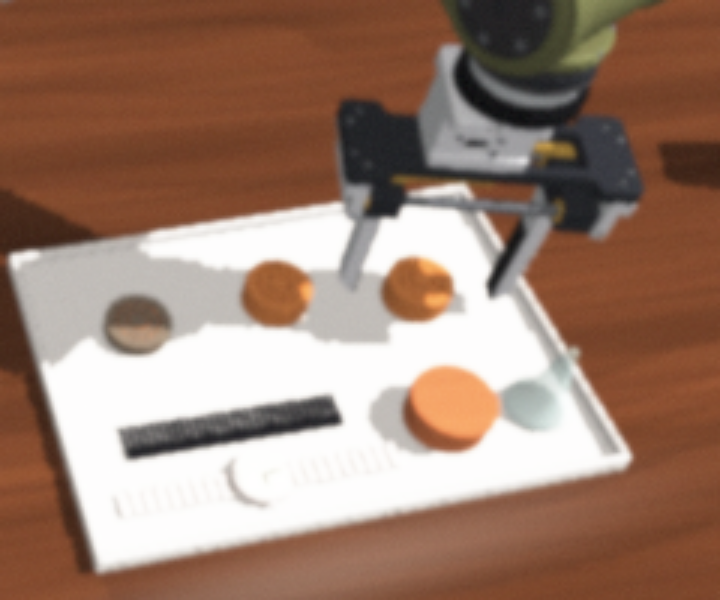

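The fingers straddle thick disc A (crop about (418,288)), one on each side. Closing.

```bash
python3 -m creep '[{"tx":0,"ty":0.004,"tz":-0.004,"turn":0,"fingers":70},{"tx":0,"ty":0.004,"tz":-0.004,"turn":0,"fingers":60},{"tx":0,"ty":0.004,"tz":-0.004,"turn":0,"fingers":54},{"tx":0,"ty":0.004,"tz":-0.004,"turn":0,"fingers":50},{"tx":0,"ty":0.004,"tz":-0.004,"turn":0,"fingers":44},{"tx":0,"ty":0.004,"tz":-0.004,"turn":0,"fingers":44},{"tx":0,"ty":0.004,"tz":-0.004,"turn":0,"fingers":44},{"tx":0,"ty":0.004,"tz":-0.004,"turn":0,"fingers":44},{"tx":0,"ty":0.004,"tz":-0.004,"turn":0,"fingers":44}]' 10; python3 d.py 500.5 284 130
```

```text
clock: 3.25
eef_pos: [500.4, 283.8, 18.0]
eef_rot: [-1.573, 0.001, -0.243]
wrist_force: [-0.2, 0.1, 0.6]
finger_gap: 47.3
clock 3.25 pos [500.4 283.8  18. ] rot [-1.573e+00  1.000e-03 -2.430e-01] F [-0.2  0.1  0.6] gap 47.3  -> tx,ty,tz [-5.000e-04 -5.599e-01 -1.000e-04]
```

```bash
python3 -m creep '[{"tx":0,"ty":-0.1,"tz":0,"turn":0,"fingers":44},{"tx":0,"ty":-0.25,"tz":0,"turn":0,"fingers":44},{"tx":0,"ty":-0.4,"tz":0,"turn":0,"fingers":44},{"tx":0,"ty":-0.5,"tz":-0.1,"turn":0,"fingers":44},{"tx":0,"ty":-0.5,"tz":-0.3,"turn":0,"fingers":44},{"tx":0,"ty":-0.5,"tz":-0.5,"turn":0,"fingers":44},{"tx":0,"ty":-0.5,"tz":-0.7,"turn":0,"fingers":44},{"tx":0,"ty":-0.5,"tz":-0.9,"turn":0,"fingers":44},{"tx":0,"ty":-0.5,"tz":-0.9,"turn":0,"fingers":44}]' 10; python3 d.py 539.3 -222.3 118
python3 - <<'E'
from cell import optics
import cv2
c=optics.camera("scene");cv2.imwrite("pics/g2.png",cv2.resize(c["frame"][100:300,200:520,::-1],None,fx=2.5,fy=2.5))
E
```

```text
clock: 4.15
eef_pos: [456.4, 106.3, 118.6]
eef_rot: [-1.573, 0.001, -0.246]
wrist_force: [-0.6, -1.2, -0.2]
finger_gap: 47.8
clock 4.15 pos [456.4 106.3 118.6] rot [-1.573e+00  1.000e-03 -2.460e-01] F [-0.6 -1.2 -0.2] gap 47.8  -> tx,ty,tz [ 0.802   0.0058 -1.4924]
```

View pics/g2.png

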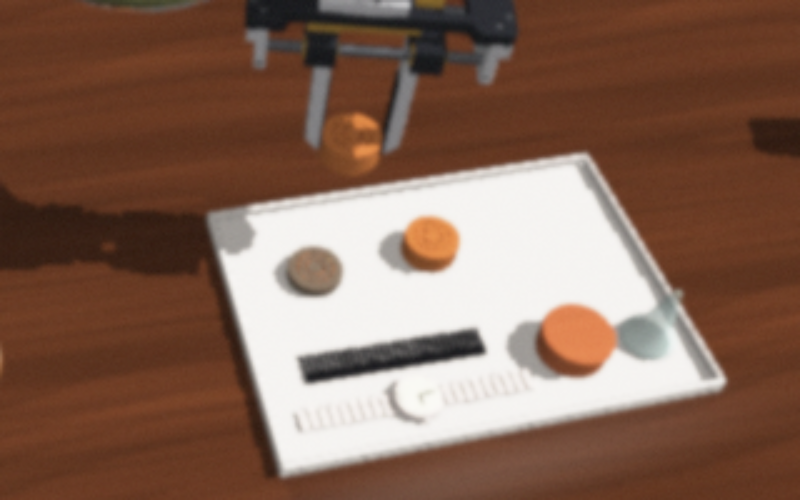

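The disc is held flat in the fingers (crop (350,140)), and the rest of the tray is undisturbed. Carrying it to the tube.

```bash
python3 -m creep '[{"tx":0.1,"ty":0,"tz":-0.19,"turn":0,"fingers":44},{"tx":0.2,"ty":0,"tz":-0.38,"turn":0,"fingers":44},{"tx":0.3,"ty":0,"tz":-0.57,"turn":0,"fingers":44},{"tx":0.4,"ty":0,"tz":-0.76,"turn":0,"fingers":44},{"tx":0.5,"ty":0,"tz":-0.9,"turn":0,"fingers":44},{"tx":0.6,"ty":0,"tz":-0.98,"turn":0,"fingers":44},{"tx":0.6,"ty":0,"tz":-0.98,"turn":0,"fingers":44}]' 10; python3 d.py 539.3 -222.3 118
```

```text
clock: 4.9
eef_pos: [527.4, -112.8, 118.8]
eef_rot: [-1.573, 0.0, -0.247]
wrist_force: [0.4, 0.1, -0.2]
finger_gap: 47.6
clock 4.9 pos [ 527.4 -112.8  118.8] rot [-1.573  0.    -0.247] F [ 0.4  0.1 -0.2] gap 47.6  -> tx,ty,tz [ 0.1918  0.0048 -0.5162]
```

```bash
python3 -m creep '[{"tx":0.07,"ty":0,"tz":-0.18,"turn":0,"fingers":44},{"tx":0.14,"ty":0,"tz":-0.36,"turn":0,"fingers":44},{"tx":0.19,"ty":0,"tz":-0.48,"turn":0,"fingers":44},{"tx":0.192,"ty":0,"tz":-0.516,"turn":0,"fingers":44},{"tx":0.192,"ty":0,"tz":-0.516,"turn":0,"fingers":44},{"tx":0.192,"ty":0,"tz":-0.516,"turn":0,"fingers":44},{"tx":0.192,"ty":0,"tz":-0.516,"turn":0,"fingers":44}]' 10; python3 d.py 539.3 -222.3 63
python3 - <<'E'
from cell import optics
import cv2,numpy as np
from h import *
for n in("scene","top"):
    c=optics.camera(n);W=cloud(c)
    x,y=map(int,topixel(c,(539,-222,80)))
    cv2.imwrite(f"pics/h_{n}.png",cv2.resize(c["frame"][max(0,y-70):y+70,max(0,x-90):x+90,::-1],None,fx=4,fy=4))
E
```

```text
clock: 5.6
eef_pos: [539.5, -220.8, 119.1]
eef_rot: [-1.573, 0.0, -0.246]
wrist_force: [0.1, -0.2, -0.6]
finger_gap: 47.7
clock 5.6 pos [ 539.5 -220.8  119.1] rot [-1.573  0.    -0.246] F [ 0.1 -0.2 -0.6] gap 47.7  -> tx,ty,tz [ 0.0008  0.2804 -0.0069]
```

View pics/h_scene.png

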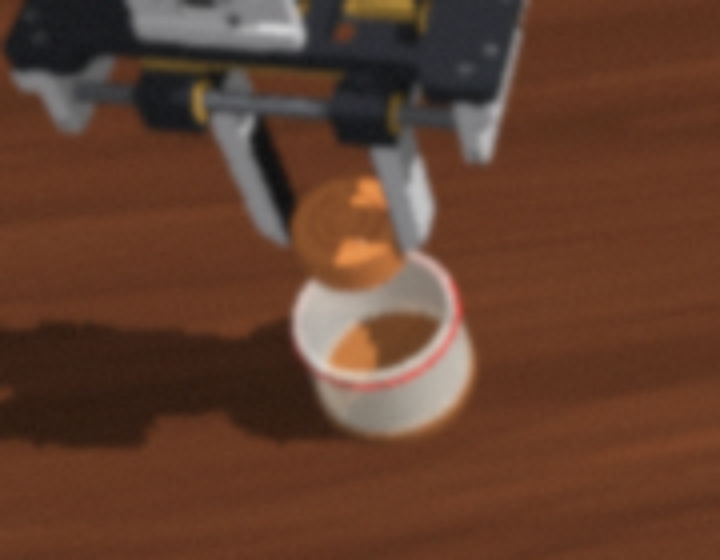

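View pics/h_top.png

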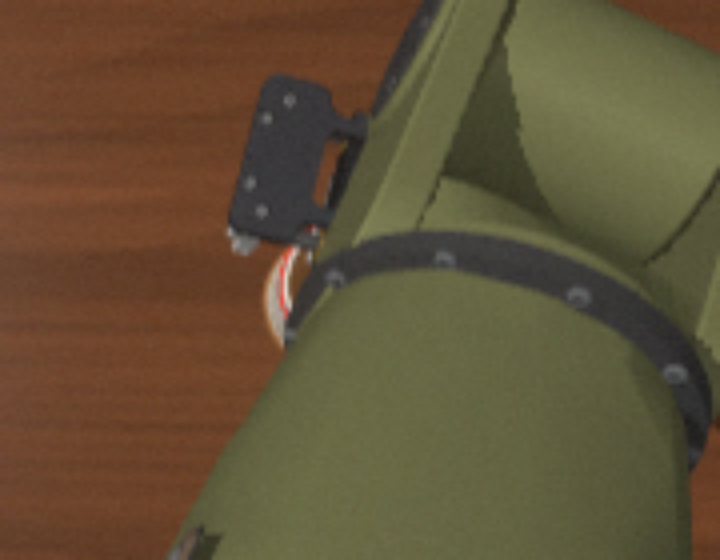

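The disc is over the tube, at crop (350,230) in the scene view. It may be tilted, so I'll check its plane from the depth.

```bash
cat > tilt.py <<'E'
from cell import optics,monitor
import numpy as np,sys,cv2
from h import *
c=optics.camera("scene");W=cloud(c)
f=cv2.cvtColor(c["frame"],cv2.COLOR_RGB2HSV)
x,y,_=monitor.read_state()["eef_pos"]; z0,z1=float(sys.argv[1]),float(sys.argv[2])
m=(np.hypot(W[...,0]-x,W[...,1]-y)<27)&(W[...,2]>z0)&(W[...,2]<z1)&(f[...,1]>110)&(f[...,0]<16)
p=W[m]; print(len(p),p[:,2].min(),p[:,2].max(),p.mean(0).round(1))
# ransac plane
rng=np.random.default_rng(0);best=None
for _ in range(500):
    a=p[rng.choice(len(p),3,False)];n=np.cross(a[1]-a[0],a[2]-a[0]);l=np.linalg.norm(n)
    if l<50: continue
    n/=l; k=np.abs((p-a[0])@n)<1.2
    if best is None or k.sum()>best.sum(): best=k
q=p[best];u,s,v=np.linalg.svd(q-q.mean(0));n=v[2]*np.sign(v[2][2])
print("inl",len(q),"n",n.round(3),"tilt deg",np.degrees(np.arccos(n[2])).round(1),"ctr",q.mean(0).round(1),"z",q[:,2].min().round(1),q[:,2].max().round(1))
E
python3 tilt.py 95 150
```

```text
624 105.934910196373 147.34394148829227 [ 543.7 -221.8  125.6]
inl 359 n [0.001 0.    1.   ] tilt deg 0.0 ctr [ 539.6 -222.3  128.1] z 126.7 129.3
```

The disc is perfectly flat and centred on the tube axis. Lowering it to TCP z of about 62.

```bash
python3 -m creep '[{"tx":0.001,"ty":0.1,"tz":-0.003,"turn":0,"fingers":44},{"tx":0.001,"ty":0.2,"tz":-0.003,"turn":0,"fingers":44},{"tx":0.001,"ty":0.26,"tz":-0.003,"turn":0,"fingers":44},{"tx":0.001,"ty":0.285,"tz":-0.003,"turn":0,"fingers":44},{"tx":0.001,"ty":0.285,"tz":-0.003,"turn":0,"fingers":44},{"tx":0.001,"ty":0.285,"tz":-0.003,"turn":0,"fingers":44},{"tx":0.001,"ty":0.285,"tz":-0.003,"turn":0,"fingers":44}]' 10; python3 d.py 539.3 -222.3 61; python3 tilt.py 50 90
```

```text
clock: 6.45
eef_pos: [539.9, -222.4, 63.0]
eef_rot: [-1.573, -0.001, -0.246]
wrist_force: [-0.1, 0.2, 0.5]
finger_gap: 47.6
clock 6.45 pos [ 539.9 -222.4   63. ] rot [-1.573e+00 -1.000e-03 -2.460e-01] F [-0.1  0.2  0.5] gap 47.6  -> tx,ty,tz [-0.003   0.0099 -0.0004]
521 50.972573450978494 89.91078021212287 [ 544.9 -222.3   69.5]
inl 281 n [-0.003  0.013  1.   ] tilt deg 0.8 ctr [ 540.7 -222.9   72.2] z 71.0 73.8
```

Good. Releasing with a wide, quick opening.

```bash
python3 -m creep '[{"tx":-0.002,"ty":0.006,"tz":0,"turn":0,"fingers":44},{"tx":-0.002,"ty":0.006,"tz":0,"turn":0,"fingers":80},{"tx":-0.002,"ty":0.006,"tz":0,"turn":0,"fingers":80},{"tx":-0.002,"ty":0.006,"tz":0,"turn":0,"fingers":80},{"tx":-0.002,"ty":-0.1,"tz":0,"turn":0,"fingers":94},{"tx":-0.002,"ty":-0.25,"tz":0,"turn":0,"fingers":94},{"tx":-0.08,"ty":-0.3,"tz":0.2,"turn":0,"fingers":94},{"tx":-0.16,"ty":-0.3,"tz":0.4,"turn":0,"fingers":94},{"tx":-0.24,"ty":-0.3,"tz":0.6,"turn":0,"fingers":94},{"tx":-0.32,"ty":-0.3,"tz":0.8,"turn":0,"fingers":94},{"tx":-0.4,"ty":-0.3,"tz":1,"turn":0,"fingers":94},{"tx":-0.4,"ty":-0.3,"tz":1,"turn":0,"fingers":94},{"tx":-0.4,"ty":-0.3,"tz":1,"turn":0,"fingers":94}]'; python3 d.py 488.6 183.3 118
cat > tube.py <<'E'
from cell import optics
import numpy as np,cv2,sys
from h import *
for n in("scene","top"):
    c=optics.camera(n);W=cloud(c)
    x,y=map(int,topixel(c,(539,-222,30)))
    cv2.imwrite(f"pics/{sys.argv[1]}_{n}.png",cv2.resize(c["frame"][y-45:y+45,x-60:x+60,::-1],None,fx=5,fy=5))
    m=np.hypot(W[...,0]-539.3,W[...,1]+222.3)<31
    f=cv2.cvtColor(c["frame"],cv2.COLOR_RGB2HSV); k=m&(f[...,1]>110)&(f[...,0]<16)
    p=W[k]; h,e=np.histogram(p[:,2],bins=np.arange(0,72,4)); print(n,h)
    z=e[h[5:].argmax()+5]+2 if h[5:].max()>20 else 0
    q=p[np.abs(p[:,2]-z)<5]
    if len(q)>20:
        A=np.c_[q[:,:2]-q[:,:2].mean(0),np.ones(len(q))]; s=np.linalg.lstsq(A,q[:,2],rcond=None)[0]
        print(" mean",q.mean(0).round(1),"slope deg",np.degrees(np.arctan(np.hypot(*s[:2]))).round(1),"mec",cv2.minEnclosingCircle(q[:,:2].astype(np.float32)))
E
python3 tube.py t1
```

```text
clock: 7.8
eef_pos: [511.1, -8.3, 122.5]
eef_rot: [-1.573, -0.002, -0.245]
wrist_force: [0.5, -1.1, 0.1]
finger_gap: 94.2
clock 7.8 pos [511.1  -8.3 122.5] rot [-1.573 -0.002 -0.245] F [ 0.5 -1.1  0.1] gap 94.2  -> tx,ty,tz [-0.3413  0.02    0.9023]
scene [  0   1   4   0   0   0   7 282   6   0   0   0   0   0   0   0   0]
 mean [ 535.5 -222.8   30.1] slope deg 0.9 mec ((536.7700805664062, -222.39645385742188), 23.491416931152344)
top [  1  39  35   0   6   5  51 191  11   0   0   0   0   0   0   0   0]
 mean [ 540.3 -217.8   29.3] slope deg 0.4 mec ((540.1650390625, -222.56356811523438), 24.138072967529297)
```

```bash
python3 -c "
import cv2,numpy as np
cv2.imwrite('pics/t1.png',np.vstack([cv2.resize(cv2.imread('pics/t1_%s.png'%n),(400,300)) for n in('scene','top')]))"
```

```text
(no output)
```

View pics/t1.png

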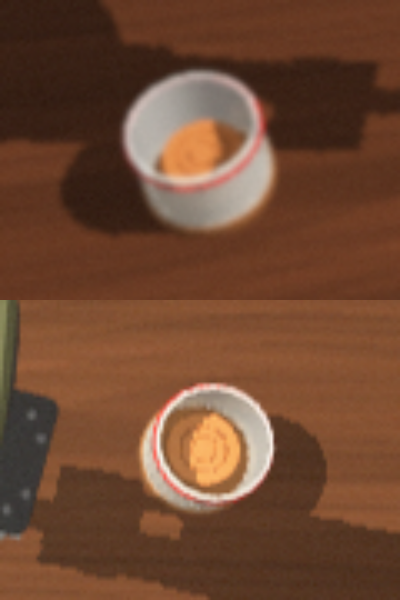

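The first disc lies flat in the tube: its top is at about 30 mm, its tilt is under 1°, and it is nearly centred. In the picture it sits inside the mouth at (208,450). Now disc B.

```bash
python3 -m creep '[{"tx":-0.07,"ty":0,"tz":0.18,"turn":0,"fingers":94},{"tx":-0.14,"ty":0,"tz":0.36,"turn":0,"fingers":94},{"tx":-0.21,"ty":0,"tz":0.54,"turn":0,"fingers":94},{"tx":-0.28,"ty":0,"tz":0.72,"turn":0,"fingers":94},{"tx":-0.34,"ty":0.1,"tz":0.85,"turn":0,"fingers":94},{"tx":-0.341,"ty":0.2,"tz":0.902,"turn":0,"fingers":94},{"tx":-0.341,"ty":0.2,"tz":0.902,"turn":0,"fingers":94},{"tx":-0.341,"ty":0.2,"tz":0.902,"turn":0,"fingers":94}]'; python3 - <<'E'
from cell import optics
import cv2
c=optics.camera("scene");cv2.imwrite("pics/b1.png",cv2.resize(c["frame"][100:300,280:520,::-1],None,fx=3,fy=3))
E
python3 d.py 488.6 183.3 18
```

```text
clock: 8.7
eef_pos: [489.7, 180.8, 82.1]
eef_rot: [-1.574, -0.001, -0.248]
wrist_force: [0.5, -0.4, 0.1]
finger_gap: 93.8
clock 8.75 pos [490.  180.7  82.6] rot [-1.573 -0.002 -0.249] F [-0.3  0.3  0. ] gap 94.0  -> tx,ty,tz [-0.0104  0.323   0.0114]
```

View pics/b1.png

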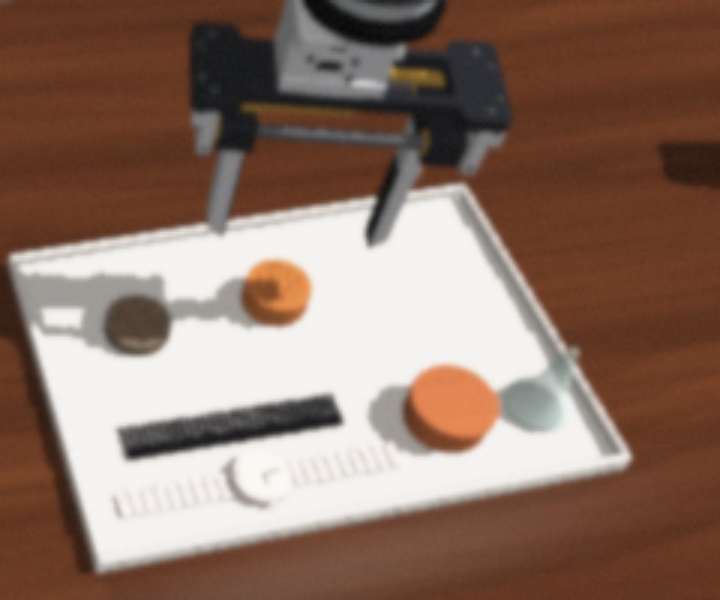

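Disc B is undisturbed at crop (277,290), below the open fingers. Descending and gripping.

```bash
python3 -m creep '[{"tx":-0.01,"ty":0.12,"tz":0.011,"turn":0,"fingers":94},{"tx":-0.01,"ty":0.24,"tz":0.011,"turn":0,"fingers":94},{"tx":-0.01,"ty":0.323,"tz":0.011,"turn":0,"fingers":94},{"tx":-0.01,"ty":0.323,"tz":0.011,"turn":0,"fingers":94},{"tx":-0.01,"ty":0.323,"tz":0.011,"turn":0,"fingers":70},{"tx":-0.01,"ty":0.323,"tz":0.011,"turn":0,"fingers":60},{"tx":-0.01,"ty":0.323,"tz":0.011,"turn":0,"fingers":54},{"tx":-0.01,"ty":0.323,"tz":0.011,"turn":0,"fingers":50},{"tx":-0.01,"ty":0.323,"tz":0.011,"turn":0,"fingers":44},{"tx":-0.01,"ty":0.323,"tz":0.011,"turn":0,"fingers":44},{"tx":-0.01,"ty":0.323,"tz":0.011,"turn":0,"fingers":44},{"tx":-0.01,"ty":0.323,"tz":0.011,"turn":0,"fingers":44},{"tx":-0.01,"ty":0.323,"tz":0.011,"turn":0,"fingers":44}]' 10; python3 d.py 488.6 183.3 18
```

```text
clock: 10.05
eef_pos: [488.7, 183.3, 18.1]
eef_rot: [-1.573, -0.002, -0.249]
wrist_force: [-0.6, -0.3, 1.6]
finger_gap: 47.6
clock 10.05 pos [488.7 183.3  18.1] rot [-1.573 -0.002 -0.249] F [-0.6 -0.3  1.6] gap 47.6  -> tx,ty,tz [-0.0005  0.0005  0.0001]
```

```bash
python3 -m creep '[{"tx":0,"ty":-0.1,"tz":0,"turn":0,"fingers":44},{"tx":0,"ty":-0.25,"tz":0,"turn":0,"fingers":44},{"tx":0,"ty":-0.4,"tz":0,"turn":0,"fingers":44},{"tx":0.05,"ty":-0.5,"tz":-0.1,"turn":0,"fingers":44},{"tx":0.12,"ty":-0.5,"tz":-0.28,"turn":0,"fingers":44},{"tx":0.19,"ty":-0.5,"tz":-0.46,"turn":0,"fingers":44},{"tx":0.26,"ty":-0.5,"tz":-0.64,"turn":0,"fingers":44},{"tx":0.33,"ty":-0.5,"tz":-0.82,"turn":0,"fingers":44},{"tx":0.4,"ty":-0.5,"tz":-1,"turn":0,"fingers":44},{"tx":0.4,"ty":-0.5,"tz":-1,"turn":0,"fingers":44}]' 10; python3 d.py 539.3 -222.3 118;python3 tilt.py 95 150
```

```text
clock: 11.05
eef_pos: [517.1, -33.5, 118.6]
eef_rot: [-1.573, -0.002, -0.252]
wrist_force: [0.0, 0.8, -0.3]
finger_gap: 47.7
clock 11.05 pos [517.1 -33.5 118.6] rot [-1.573 -0.002 -0.252] F [ 0.   0.8 -0.3] gap 47.7  -> tx,ty,tz [ 0.3432  0.0059 -0.8862]
594 105.28916909369951 145.44515095615776 [521.7 -34.6 124.6]
inl 327 n [-0.004 -0.004  1.   ] tilt deg 0.3 ctr [516.9 -33.6 127.6] z 126.5 128.9
```

```bash
python3 -m creep '[{"tx":0.08,"ty":0,"tz":-0.2,"turn":0,"fingers":44},{"tx":0.16,"ty":0,"tz":-0.4,"turn":0,"fingers":44},{"tx":0.24,"ty":0,"tz":-0.6,"turn":0,"fingers":44},{"tx":0.31,"ty":0,"tz":-0.8,"turn":0,"fingers":44},{"tx":0.34,"ty":0,"tz":-0.87,"turn":0,"fingers":44},{"tx":0.343,"ty":0,"tz":-0.886,"turn":0,"fingers":44},{"tx":0.343,"ty":0,"tz":-0.886,"turn":0,"fingers":44},{"tx":0.343,"ty":0,"tz":-0.886,"turn":0,"fingers":44},{"tx":0.343,"ty":0,"tz":-0.886,"turn":0,"fingers":44}]' 10; python3 d.py 539.3 -222.3 62;python3 tilt.py 95 150
```

```text
clock: 12.0
eef_pos: [539.3, -219.0, 119.1]
eef_rot: [-1.573, -0.002, -0.25]
wrist_force: [-0.3, 0.0, -0.1]
finger_gap: 47.6
clock 12.0 pos [ 539.3 -219.   119.1] rot [-1.573 -0.002 -0.25 ] F [-0.3  0.  -0.1] gap 47.6  -> tx,ty,tz [ 0.0034  0.2857 -0.0155]
622 105.94559489708357 148.99109447578363 [ 543.7 -219.6  125.5]
inl 352 n [-0.01  -0.003  1.   ] tilt deg 0.6 ctr [ 538.9 -220.2  128.1] z 126.8 129.5
```

```bash
python3 -m creep '[{"tx":0.003,"ty":0.1,"tz":-0.015,"turn":0,"fingers":44},{"tx":0.003,"ty":0.2,"tz":-0.015,"turn":0,"fingers":44},{"tx":0.003,"ty":0.26,"tz":-0.015,"turn":0,"fingers":44},{"tx":0.003,"ty":0.285,"tz":-0.015,"turn":0,"fingers":44},{"tx":0.003,"ty":0.285,"tz":-0.015,"turn":0,"fingers":44},{"tx":0.003,"ty":0.285,"tz":-0.015,"turn":0,"fingers":44},{"tx":0.003,"ty":0.285,"tz":-0.015,"turn":0,"fingers":44}]' 10; python3 d.py 539.3 -222.3 62;python3 tilt.py 50 90
```

```text
clock: 12.75
eef_pos: [539.6, -222.6, 63.0]
eef_rot: [-1.573, -0.003, -0.25]
wrist_force: [0.8, -0.7, -0.5]
finger_gap: 47.4
clock 12.75 pos [ 539.6 -222.6   63. ] rot [-1.573 -0.003 -0.25 ] F [ 0.8 -0.7 -0.5] gap 47.4  -> tx,ty,tz [-0.002   0.0051  0.0009]
519 50.24537178473253 88.80251155000668 [ 544.7 -222.6   69.4]
inl 294 n [-0.011  0.001  1.   ] tilt deg 0.7 ctr [ 540.6 -223.8   71.9] z 70.3 73.4
```

Flat and centred, so releasing.

```bash
python3 -m creep '[{"tx":-0.002,"ty":0.005,"tz":0,"turn":0,"fingers":44},{"tx":-0.002,"ty":0.005,"tz":0,"turn":0,"fingers":80},{"tx":-0.002,"ty":0.005,"tz":0,"turn":0,"fingers":80},{"tx":-0.002,"ty":0.005,"tz":0,"turn":0,"fingers":80},{"tx":-0.002,"ty":-0.1,"tz":0,"turn":0,"fingers":94},{"tx":-0.002,"ty":-0.25,"tz":0,"turn":0,"fingers":94},{"tx":-0.08,"ty":-0.3,"tz":0.2,"turn":0,"fingers":94},{"tx":-0.16,"ty":-0.3,"tz":0.4,"turn":0,"fingers":94},{"tx":-0.24,"ty":-0.3,"tz":0.6,"turn":0,"fingers":94},{"tx":-0.32,"ty":-0.3,"tz":0.8,"turn":0,"fingers":94},{"tx":-0.4,"ty":-0.3,"tz":1,"turn":0,"fingers":94},{"tx":-0.4,"ty":-0.3,"tz":1,"turn":0,"fingers":94},{"tx":-0.4,"ty":-0.3,"tz":1,"turn":0,"fingers":94}]'; 
python3 tube.py t2; python3 -c "
import cv2,numpy as np
cv2.imwrite('pics/t2.png',np.vstack([cv2.resize(cv2.imread('pics/t2_%s.png'%n),(400,300)) for n in('scene','top')]))"
```

```text
clock: 14.1
eef_pos: [511.6, -8.4, 122.4]
eef_rot: [-1.573, -0.003, -0.248]
wrist_force: [-0.4, -0.3, 0.2]
finger_gap: 94.0
scene [  0   0   2   0   0   0   0   1   1   3   8  27 229 208   0   0   0]
 mean [ 541.1 -221.    51.7] slope deg 1.7 mec ((538.9934692382812, -220.86180114746094), 24.589672088623047)
top [  0  31  23   4   3   6   8  14   5  13  10  12 153  87   0   0   0]
 mean [ 539.2 -222.8   51.2] slope deg 1.2 mec ((539.8041381835938, -222.20420837402344), 24.205812454223633)
```

View pics/t2.png

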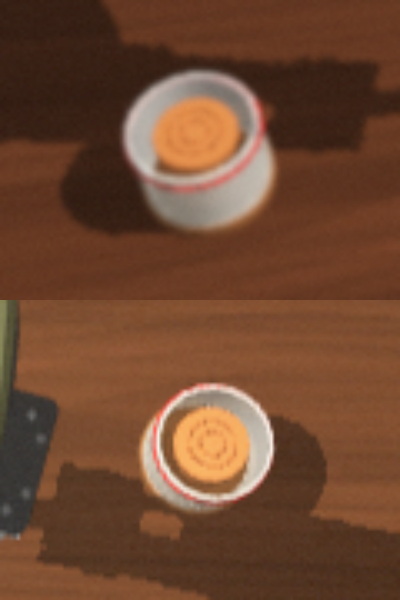

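The second disc lies flat on the first (picture at (196,133) and (210,443)). Its top is at about 51.5 mm, its tilt is under 2° (near the noise level), and it is within 2 mm of the axis. I'll let the arm settle, then hand in.

```bash
python3 -m creep '[{"tx":0,"ty":-0.1,"tz":0,"turn":0,"fingers":94},{"tx":0,"ty":-0.1,"tz":0,"turn":0,"fingers":94},{"tx":0,"ty":-0.1,"tz":0,"turn":0,"fingers":94},{"tx":0,"ty":-0.1,"tz":0,"turn":0,"fingers":94}]'; python3 tube.py t3; python3 - <<'E'
from cell import manip
print(manip.sign_off())
E
```

```text
clock: 14.6
eef_pos: [511.4, -10.1, 141.4]
eef_rot: [-1.573, -0.002, -0.252]
wrist_force: [-0.7, 0.2, -0.1]
finger_gap: 94.4
scene [  0   0   2   0   0   0   0   0   1   5   9  25 217 223   0   0   0]
 mean [ 540.1 -221.3   52. ] slope deg 0.5 mec ((538.7909545898438, -221.9557342529297), 24.228870391845703)
top [  0  29  24   2   4   7   5  12  10  14  11   9 143  74   0   0   0]
 mean [ 539.3 -223.2   51.2] slope deg 1.2 mec ((539.7357177734375, -222.84585571289062), 24.043106079101562)
the job is handed in; nothing more can be done
None
```

I put both thick cedar discs into the tube, lying flat one on top of the other, and handed the job in at about 14.7 s.

- **Stack height:** the last camera check put the top of the stack at 51–52 mm, against the red line at 52 mm.
- **Flatness and centring:** the top disc was tilted by at most about 1° and sat within about 1 mm of the tube's axis. The lower disc was seen flat at about 30 mm, within 3 mm of the axis, before it was covered.
- **Thin disc:** I never touched the thin grey disc. It was still in its place in the tray, about 300 mm from the tube, when I last looked, just before gripping the second disc.
- **Robot:** the gripper was open and clear of everything, and no reading showed a force anywhere near the limits.

One call was refused because its rows lacked "turn"; it moved nothing. No other check failed or disagreed.

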